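# Put the loose clipper guards away in their tray, teeth to the yellow edge

### The arm

A 6-joint arm with a two-finger parallel gripper is mounted at the origin on the work surface. World frame = base frame: x ahead of the robot, y to its left, z up, the work surface at z = 0. Lengths are in m, angles in degrees, forces in N, time in s.
With the tool pointing down it reaches from about 0.325 to 0.875 m from the base axis. Payload 4.4 kg.
Tool frame: the origin (TCP) lies midway between the tips of the shut fingers; the grasp point (between the pads) lies 19 mm behind it; z points along the fingers, y is the line along which they close (so a half turn about z gives the same grasp; the last joint's range is limited). The gripper opens to 85 mm and grips with 20 to 120 N. Pads are 22 mm wide; open, the fingers measure 114 mm over their backs; the gripper's body (76 mm by 85 mm) begins 54 mm behind the grasp point. The pads swing forward as they close: fully open they stand 13 mm farther back than shut.
Start: joints at [67.122, 11.837, 88.321, -0, 79.842, -8.623], TCP at [0.142, 0.557, 0.231] pointing down, gripper open.
Joint ranges: [-156.59, 156.59], [-49.26, 127.26], [12.9, 141.05], [-63.56, 243.56], [4.71, 150.69], [-161.64, 161.64]. Speed limits (degrees/s): [159.86, 159.86, 180, 180, 180, 180].

### API

Orientations are given as a 3x3 rotation matrix whose columns are the frame's x, y, z axes.
In Python, from cell import * gives the robot as it stands. Calls block until the motion is done:
- move_ptp(position, orientation): joint-space move of the TCP to a pose.
- move_l(position, vel=0.15, rot=None): straight line of the TCP; rot=None keeps the orientation; vel is the mean speed in m/s.
- set_joints(angles): joint-space move.
- open_gripper() and grab(): open the fingers fully, or close them until they stop; the grip force is fixed at half the most.
- wait(seconds).
- ik(position, orientation): joint angles nearest the present ones, or None.
- grab_frame(name): name is "side" or "top"; returns the picture (480x640x3 uint8, red, green, blue); there is no depth.
- calibration(name): a dict with "fx", "fy", "cx", "cy" (pixels), "R" (3x3) and "t" (3): a world point X has camera coordinates R X + t. Camera axes: x right, y down, z forward; pixel columns grow to the right and rows downward; lengths in m; the calibration is good to about 2 mm. A picture is of the moment at which its call begins. calibration takes no time and is no camera call.
A pose or a line that the arm cannot do raises PlanningError and nothing moves.
- job_done(): hands the job in; it is judged then, once.
Readings, each from a call of its own:
- read_time_s(): time.
- read_joint_positions(): joint angles.
- read_dq(): joint speeds.
- read_joint_efforts(): joint torques, N m.
- read_eef_pos(): TCP position.
- read_orientation(): TCP orientation.
- read_contact_force(): force on the tool from outside, world axes, zero at the start.
- read_wrist_torque(): the same for the moment, N m.
- read_opening(): finger opening in m.
- read_grip_force(): force on a finger pad.
Only numpy, scipy, OpenCV 4.12 (cv2) and the standard library are available. Lean on these libraries where they do the work, as an engineer would, in place of code of your own. Each camera call takes 0.05 s, during which the arm holds its last target. There are 200 camera calls.

### The job

Put the orange and the green clipper guard away in the two empty bays of the grey guard tray, one to a bay (either one in either bay), each lying flat on the bay floor inside its walls, square to the bay, with its teeth pointing to the tray's yellow edge like the black guard already there. Leave the black guard where it is, and let go of everything at the end.

Things in the scene. Friction and masses are not known exactly. Their poses are not given: they have to be found in the camera images.
- tray: Fixed grey tray 104 x 256 mm: yellow strip (16 wide) along one long edge, 3 white-floored bays. Origin: table level, middle of yellow outer edge; x points out over the yellow edge, y along it, z up. Floors 4 mm, walls 10 mm above table. Bays 84 (x) x 80 (y) inside, centres x=-58, y=-84, 0, 84; middle one taken by black. Guard centred, teeth to yellow: its point at x=-71, z=18.
- guard_orange (a point): Orange clipper guard, 54 x 44 mm, about 30 g, flat underside: a solid block 28 long, 44 wide, 28 tall with a grey window on top, then a row of teeth sloping down 26 mm farther out. Point: block's centre, 14 mm above the underside; grip there across the 44 mm. x towards the teeth, y across, z up. Starts flat on the table, any way round.
- guard_green (a point): Green clipper guard, 54 x 44 mm, about 30 g, flat underside: a solid block 28 long, 44 wide, 28 tall with a grey window on top, then a row of teeth sloping down 26 mm farther out. Point: block's centre, 14 mm above the underside; grip there across the 44 mm. x towards the teeth, y across, z up. Starts flat on the table, any way round. (A blue one there is not part of the job.)
- guard_black (a point): Black clipper guard, 54 x 44 mm, about 30 g, flat underside: a solid block 28 long, 44 wide, 28 tall with a grey window on top, then a row of teeth sloping down 26 mm farther out. Point: block's centre, 14 mm above the underside; grip there across the 44 mm. x towards the teeth, y across, z up. Loose in the middle bay, teeth to yellow.
There are look-alikes about, which are no part of the job. What is meant by the part that bears guard_orange is not brown or pink, and is the larger of those in its own colour.

How it is judged:
By the outcome, as a careful person would: the job done as asked, in the order asked, and still so for the second after the job is handed in, with the robot touching nothing.
It also fails if it takes over 64 s, if anything falls off the work surface, if the arm or the gripper's body presses on something with over 40 N, if the wrist force passes 120 N, or if a joint passes its speed limit or range.

## Working session

There is one attempt and no reset: what is moved stays moved. The work goes in short steps, each a Python script; the robot and the scene stay as the last script left them, time stands still between calls to the robot, and variables do not carry over. Pictures are saved under pics/ and viewed, at most 10 in all, crops included, and the job is handed in when it is done.

```bash
mkdir -p pics; python3 - <<'E'
from cell import *
import cv2
for n in("top","side"):
    cv2.imwrite(f"pics/{n}0.png",grab_frame(n)[:,:,::-1]); print(n,calibration(n))
print(read_time_s())
E
```

```text
top {'fx': 435.6557526429815, 'fy': 435.6557526429815, 'cx': 321.761024532126, 'cy': 233.9237228153369, 'R': array([[-0.03152269, -0.99947416, -0.00759823],
       [-0.9953859 ,  0.03208122, -0.09043067],
       [ 0.09062688,  0.00471255, -0.99587377]]), 't': array([-0.0071694 ,  0.53468647,  0.65450855])}
side {'fx': 525.4808972370271, 'fy': 525.4808972370271, 'cx': 325.52912493771163, 'cy': 239.28319584452305, 'R': array([[ 0.9381958 , -0.34578878, -0.01479067],
       [-0.20069543, -0.50871705, -0.83721461],
       [ 0.28197516,  0.78843965, -0.54667443]]), 't': array([-0.52464334,  0.12897113,  0.66948822])}
0.1
```

View pics/top0.png

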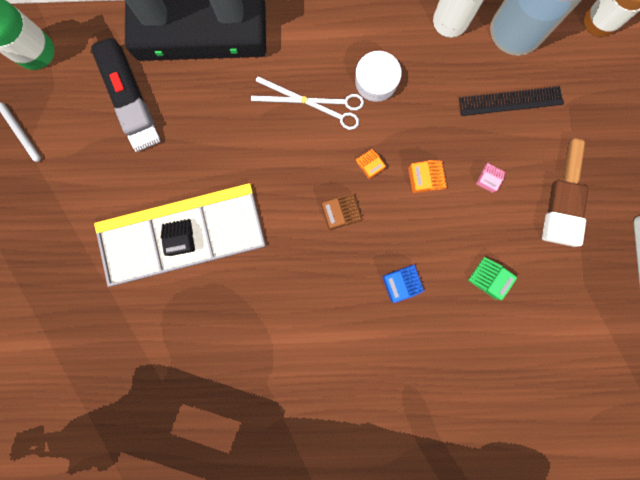

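View pics/side0.png

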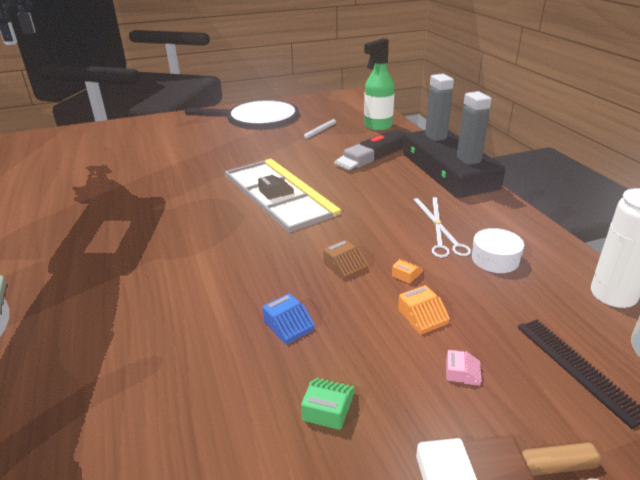

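The top view shows the large orange guard at about (428,176), green at (493,279), and the tray with its yellow edge running from (96,228) to (252,188). Next I'll enlarge these areas.

```bash
python3 - <<'E'
import cv2,numpy as np
a=cv2.imread("pics/top0.png")
z=lambda x,y,w,h,k:cv2.resize(a[y:y+h,x:x+w],None,fx=k,fy=k,interpolation=cv2.INTER_CUBIC)
o=z(403,151,50,50,6);g=z(468,254,50,50,6);t=z(85,175,195,120,4)
cv2.imwrite("pics/og.png",np.hstack([o,g]));cv2.imwrite("pics/tray.png",t)
E
```

```text
(no output)
```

View pics/og.png

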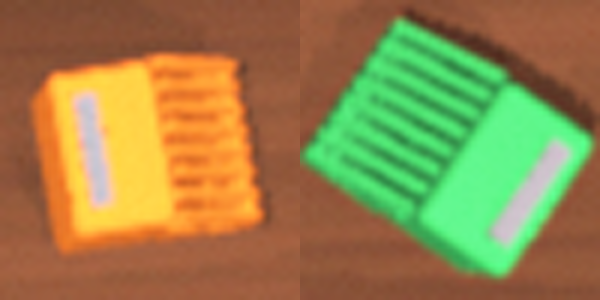

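View pics/tray.png

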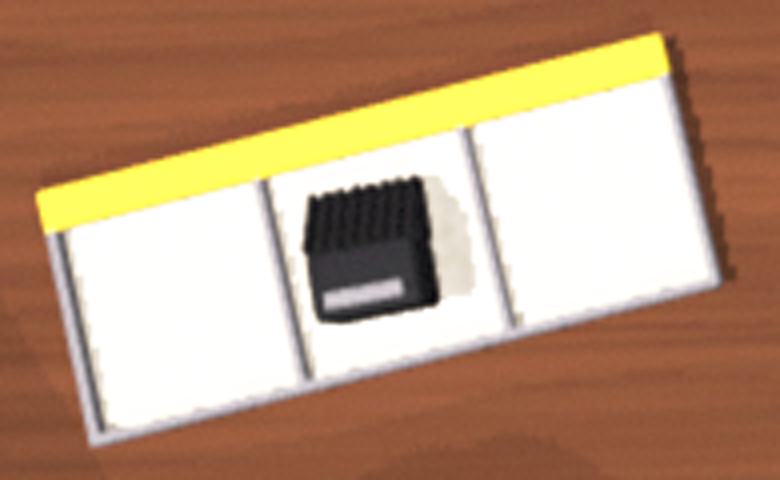

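Orange block top corners in the crop: (50,75), (148,62), (172,232), (72,240), teeth to image right. Green: (208,80), (297,140), (200,275), (118,215), teeth up-left. Tray corners in the crop: (37,192), (662,33), (722,282), (92,443). I'll fit rigid models to these.

```bash
cat > h.py <<'E'
import numpy as np, cv2
from scipy.optimize import least_squares
from cell import *
def proj(n,X):
    c=calibration(n); p=np.asarray(X)@c["R"].T+c["t"]
    return np.c_[c["fx"]*p[:,0]/p[:,2]+c["cx"],c["fy"]*p[:,1]/p[:,2]+c["cy"]]
def back(n,uv,z):
    c=calibration(n); d=np.c_[(uv[:,0]-c["cx"])/c["fx"],(uv[:,1]-c["cy"])/c["fy"],np.ones(len(uv))]@c["R"]
    o=-c["R"].T@c["t"]; return o+d*((z-o[2])/d[:,2])[:,None]
def crop(p,x,y,k): return (np.array(p,float)+.5)/k-.5+[x,y]
def fit(uv,model,z):      # model xy corners -> (x,y,yaw), rms mm
    W=back("top",uv,z)[:,:2]; m=np.array(model)
    T=lambda q:m@np.array([[np.cos(q[2]),np.sin(q[2])],[-np.sin(q[2]),np.cos(q[2])]])+q[:2]
    mc,wc=m-m.mean(0),W-W.mean(0)
    a=np.arctan2((mc[:,0]*wc[:,1]-mc[:,1]*wc[:,0]).sum(),(mc*wc).sum())
    s=least_squares(lambda q:(T(q)-W).ravel(),[*W.mean(0),a])
    print("sides mm",np.round(1e3*np.linalg.norm(W-np.roll(W,-1,0),axis=1),1),"xy",s.x[:2].round(4),"yaw",np.degrees(s.x[2]).round(2),"rms mm",round(1e3*np.sqrt((s.fun**2).mean()),2))
    return s.x
E
cat > meas.py <<'E'
from h import *
# block corners order: back-left(y+), front-left, front-right, back-right in guard frame
B=[[-.014,.022],[.014,.022],[.014,-.022],[-.014,-.022]]
o=fit(crop([(50,75),(148,62),(172,232),(72,240)],403,151,6),B,.028)
g=fit(crop([(200,275),(118,215),(208,80),(297,140)],468,254,6),B,.028)
t=fit(crop([(37,192),(662,33),(722,282),(92,443)],85,175,4),[[0,.128],[0,-.128],[-.104,-.128],[-.104,.128]],.01)
k=fit(crop([(308,252),(428,238),(437,300),(318,320)],85,175,4),[[.014,.022],[.014,-.022],[-.014,-.022],[-.014,.022]],.032)
np.save("p.npy",[o,g,t,k])
def P(q,l): c,s=np.cos(q[2]),np.sin(q[2]); l=np.array(l); return np.c_[l[:,0]*c-l[:,1]*s+q[0],l[:,0]*s+l[:,1]*c+q[1],l[:,2]]
im=grab_frame("side")[:,:,::-1].copy()
for q in(o,g): cv2.polylines(im,[proj("side",P(q,[b+[.028] for b in B])).round().astype(int)],1,(255,0,255),1)
cv2.polylines(im,[proj("side",P(t,[[0,.128,.01],[0,-.128,.01],[-.104,-.128,.01],[-.104,.128,.01]])).round().astype(int)],1,(255,0,255),1)
cv2.imwrite("pics/ov.png",cv2.resize(im[150:440,215:500],None,fx=2,fy=2))
E
python3 meas.py
```

```text
sides mm [25.9 45.4 26.1 44. ] xy [ 0.62   -0.1824] yaw -85.41 rms mm 0.8
sides mm [25.3 41.9 26.8 42.9] xy [ 0.4495 -0.297 ] yaw 52.14 rms mm 0.96
sides mm [257.6 103.6 256.3 103.3] xy [0.5938 0.2142] yaw 12.61 rms mm 0.47
sides mm [46.6 24.3 46.3 26.7] xy [0.5251 0.1979] yaw 6.78 rms mm 1.33
```

View pics/ov.png

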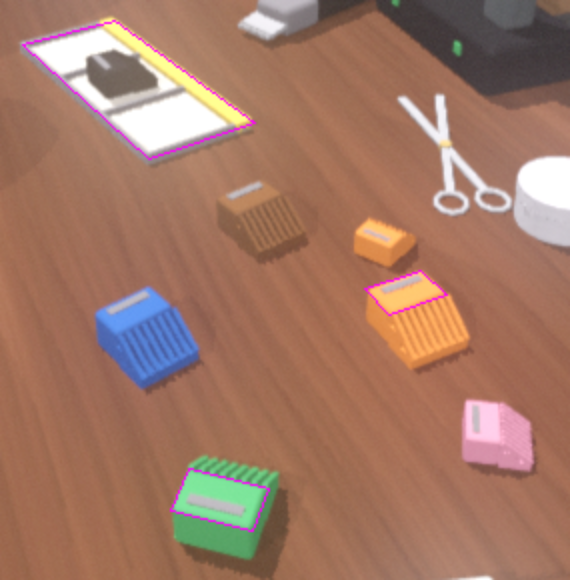

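The overlay matches the guard tops and the tray in the side view, so the measurements hold. Now I'll check IK and pick and place the green one.

```bash
cat >> h.py <<'E'
def rot(a,s):
    y=s*np.array([-np.sin(a),np.cos(a),0]); z=np.array([0,0,-1.]); return np.c_[np.cross(y,z),y,z]
def job(i,bay):
    P=np.load("p.npy"); q,t=P[i],P[2]; c,s=np.cos(t[2]),np.sin(t[2])
    l=np.array([-.071,bay]); b=[t[0]+c*l[0]-s*l[1],t[1]+s*l[0]+c*l[1]]
    best=[]
    for sg in(1,-1):
        A=[ik([*q[:2],.12],rot(q[2],sg)),ik([*b,.12],rot(t[2],sg))]
        if all(a is not None for a in A): best.append((max(abs(a[5]) for a in A),sg))
    print("target",np.round(b,4),best); sg=min(best)[1]
    move_ptp([*q[:2],.12],rot(q[2],sg)); move_l([*q[:2],.004],.1); grab()
    print("open",read_opening(),"F",read_grip_force(),"tcp",read_eef_pos(),"contact",read_contact_force())
    move_l([*q[:2],.10]); print("lifted open",read_opening())
    if read_opening()<.04: return
    move_ptp([*b,.10],rot(t[2],sg)); move_l([*b,.03],.12); move_l([*b,.0085],.04)
    print("down",read_contact_force(),read_eef_pos())
    open_gripper(); wait(.2); move_l([*b,.12]); print("t",read_time_s())
E
python3 -c "
from h import *
job(1,-.087)
cv2.imwrite('pics/g1.png',grab_frame('top')[:,:,::-1])"
```

```text
target [0.5435 0.1138] [(np.float64(80.28553493035524), -1)]
open 0.04293651004008185 F 62.90118455886841 tcp [ 0.45006482 -0.29759631  0.00471465] contact [-0.01034235 -0.35197925  2.89313679]
lifted open 0.042747596969089
down [-2.50678239  0.22125963  5.722407  ] [0.5431412  0.11378372 0.00870511]
t 10.4833
```

```bash
python3 -c "
from h import *
job(0,.087)
t=np.load('p.npy')[2]; move_ptp([.45,-.1,.25],rot(0,-1))
a=grab_frame('top')[:,:,::-1];cv2.imwrite('pics/g2.png',cv2.resize(a[175:295,85:280],None,fx=4,fy=4,interpolation=cv2.INTER_CUBIC))
a=grab_frame('side')[:,:,::-1];cv2.imwrite('pics/s2.png',cv2.resize(a[130:250,205:360],None,fx=5,fy=5,interpolation=cv2.INTER_CUBIC))
"
```

```text
target [0.5056 0.2836] [(np.float64(81.87025132333), 1), (np.float64(151.3557743666702), -1)]
open 0.04298250214094278 F 61.47044062614441 tcp [ 0.62076    -0.18269662  0.00494157] contact [ 1.06322135 -0.31968508  3.37647153]
lifted open 0.04307775210989117
down [-2.03537342 -1.88973205  6.15383494] [0.50514615 0.28347311 0.00888192]
t 19.5167
```

View pics/g2.png

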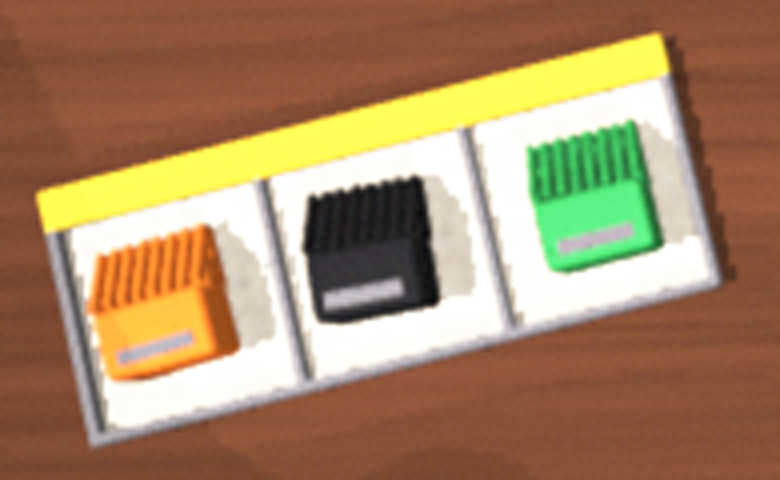

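View pics/s2.png

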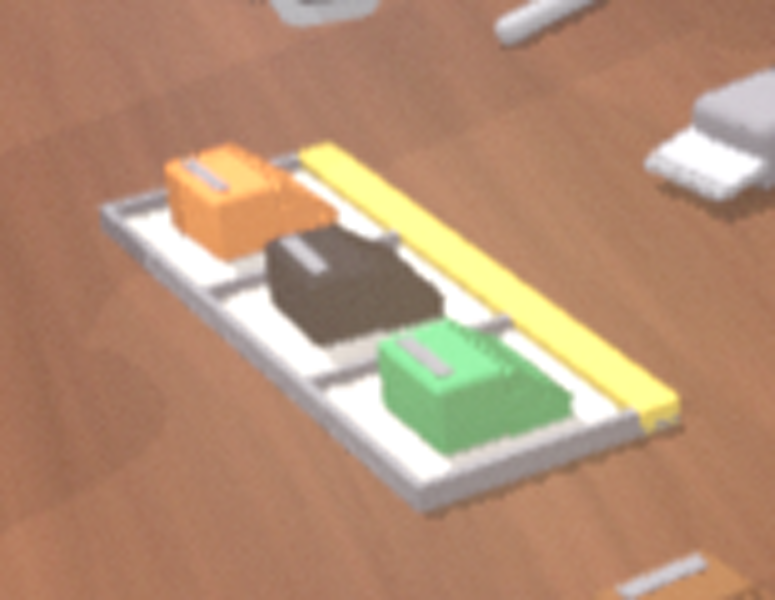

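Both guards lie flat and square inside their bays with teeth towards the yellow edge. Orange is at crop (165,300), green at (595,195), and black at (370,250) hasn't moved. The gripper is clear of everything.

```bash
python3 -c "
from cell import *
print(job_done())"
```

```text
the job is handed in; nothing more can be done
None
```

The orange and green guards are in the two outer bays, lying flat and square with their teeth to the yellow edge; the black guard is unmoved, the gripper is open and clear, and the job is handed in.

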